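# Rack the lino block, then tip the tote's ornaments into its lip corner

## Task

Take the carved lino block out of the white tote and stand it on edge, fully down, in an empty slot of the wooden drying rack, leaving the blocks already there and the other things on the bench where they are. Then lift the tote clear of everything, its lowest corner more than 5 cm above the bench, and tip it so that the corner with the pouring lip is lowest and all four loose metal ornaments slide together into that corner, ready to be scooped out. Finish while still holding the tote like that, tilted and still, in the gripper: do not level it or put it down.

Things in the scene. Friction and masses are not known exactly. Their poses are not given: they have to be found in the camera images.
- tote: White plastic tote, open on top, 220 x 160 mm (x, y), walls 65 mm high, 4 mm thick; 0.33 kg plus ornaments. Origin: centre of its underside, z up. Fixed handle across its middle. Only the +x +y corner has a pouring lip: walls dip to 50 mm, a spout sticks out 20 mm. Slippery: ornaments slide at 9 to 12 degrees; to run along a wall into the corner they need 15 to 21 along the diagonal.
- tote_handle (a point): Centre of the tote's handle bar, 106 mm above the tote's underside. The bar is 14 mm thick (tote x), 22 mm tall, and its straight free part is 100 mm long (tote y). Axes as the tote's.
- lip_corner (a point): Inner corner of the tote's floor below the pouring lip, 106 mm in tote x and 76 mm in tote y from the tote's centre, 5 mm above its underside. Axes as the tote's.
- block: Carved lino block to rack: grey lino on plywood, 90 mm wide (x), 10 thick (y), 110 tall (z), 0.11 kg, heart-shaped cup carved on its -y face. Origin: centre of its lower edge. At the start it stands in the tote at the end opposite the lip (its y along tote x), leaning 14 degrees outward on the end wall's top; its upper 45 mm clear the wall on both faces.
- ornament1: One of four loose cast-metal printing ornaments in the tote, 22 x 16 x 16 mm, 45 g, lying on a side at the start. Origin: centre of the 22 x 16 mm face that is underneath at the start.
- ornament2: One of four loose cast-metal printing ornaments in the tote, 22 x 16 x 16 mm, 45 g, lying on a side at the start. Origin: centre of the 22 x 16 mm face that is underneath at the start.
- ornament3: One of four loose cast-metal printing ornaments in the tote, 22 x 16 x 16 mm, 45 g, lying on a side at the start. Origin: centre of the 22 x 16 mm face that is underneath at the start.
- ornament4: One of four loose cast-metal printing ornaments in the tote, 22 x 16 x 16 mm, 45 g, lying on a side at the start. Origin: centre of the 22 x 16 mm face that is underneath at the start.
- rack: Grooved wooden drying rack, fixed: 90 mm deep (x), 204 mm long (y), 47 mm tall. Four slots, 44 mm apart along y, run through along x: 16 mm wide, chamfered to 24 mm at the top, floor 12 mm above the bench. Origin: centre of the underside; z up. slot1 and slot2 (the two at -y) are taken by other blocks.
- slot3 (a point): Middle of the floor of the rack's third slot, empty: 22 mm in rack +y, 12 mm above the bench. Axes as the rack's.
- slot4 (a point): Middle of the floor of the rack's fourth (end) slot, empty: 66 mm in rack +y, 12 mm above the bench. Axes as the rack's.
- block_a: Bystander: lino block 80 x 10 x 95 mm tall, already in slot1 or slot2. Origin: centre of its lower edge face.
- block_b: Bystander: lino block 85 x 10 x 105 mm tall, already in the other of slot1 and slot2. Origin: centre of its lower edge face.
- brayer: Bystander: ink roller with a wooden handle, 215 mm long, lying on the glass ink slab on the left. Origin under the roller.
- ink_tin1: Bystander: bare metal ink tin, 76 mm across, 62 mm high. Origin: centre of its underside.
- ink_tin2: Bystander: bare metal ink tin, 64 mm across, 50 mm high. Origin: centre of its underside.
- gouge1: Bystander: palm gouge lying on the bench, 110 mm long, 28 mm high, along its x. Origin: below its middle.
- gouge2: Bystander: a second palm gouge like gouge1.
- baren: Bystander: round black rubbing pad (baren), 110 mm across, 34 mm high with its wooden grip. Origin: centre of its underside.

How it is judged:
By the outcome, as a careful person would: the job done as asked, in the order asked, and still so for the second after the job is handed in, while the arm keeps its last pose, push and grip.
It also fails if it takes over 53 s, if anything falls off the work surface, if the arm or the gripper's body presses on something with over 40 N, if the wrist force passes 120 N, or if a joint passes its speed limit or range.

## Robot

A 7-joint arm with a two-finger parallel gripper is mounted at the origin on the work surface. World frame = base frame: x ahead of the robot, y to its left, z up, the work surface at z = 0. Lengths are in m, angles in rad, forces in N, time in s.
With the tool pointing down it reaches from about 0.425 to 0.95 m from the base axis. Payload 4.7 kg.
Tool frame: the origin (TCP) lies midway between the tips of the shut fingers; the grasp point (between the pads) lies 19 mm behind it; x points along the fingers, z is the direction in which the jaws open and shut, and the axes are right-handed (so a half turn about x gives the same grasp; the last joint's range is limited). The gripper opens to 87 mm and grips with 3 to 60 N. Pads are 19 mm wide; open, the fingers measure 117 mm over their backs; the gripper's body (75 mm by 190 mm) begins 51 mm behind the grasp point.
Start: joints at [-1.284, 0.469, -0.049, 1.532, 0.024, 1.141, -0.082], TCP at [0.21, 0.642, 0.223] pointing down, gripper open.
Joint ranges: [-2.59, 2.59], [-0.33, 1.99], [-1.39, 1.29], [0.1, 2.45], [-1.04, 4.18], [0.21, 1.99], [-2.66, 2.66]. Speed limits (rad/s): [2.57, 2.57, 3.14, 3.14, 3.14, 3.14, 3.14].

## Interface

Orientations are given as a rotation vector (axis times angle).
In Python, from station import get_state, read_camera, workorder, models gives the robot as it stands. The module is installed in compiled form; this text tells all that it offers.
- The arm moves only by the tool carry_out, never from a script. Its argument "moves" is a list of rows, each a list of 3 entries, a list of its own where there are three numbers: the gripper's target within -1 to 1 (fully open at 1, half-way at 0, shut at -1), then the shift along the tool's x, y, z in mm, then the turn, a rotation vector about the tool's x, y, z in degrees. In form: [[gripper, [dx, dy, dz], [ax, ay, az]], ...]. A call has 1 to 5 rows; each row shifts and turns the commanded pose from where the row before left it, along the tool's axes as they then stand; what a row does not reach is not made up. A row lasts 1/8 s, in which the tool goes at most 62.5 mm and 10.7 degrees, less where a joint would pass 70% of its speed; a pose out of reach is approached as far as the arm can. A call is refused whole if a number of a shift passes 62.5 or a number of a turn 10.7, either way. A call with a gripper value outside its range is refused whole. The fingers move at their own pace and stop on an object; "newtons" is the grip in N (left out, the last holds). Time passes only in rows, so rows that do not move let the fingers close. It gives the time, the measured TCP pose, the force and the opening at its end, in the units of the state.
- get_state(): the state, without advancing time (a new reading comes with each control period).
- read_camera(name): name is "scene" or "side" or "wrist"; returns a dict with "color" (384x512x3 uint8, red, green, blue), "K" (3x3 intrinsics, pixels), "R" (3x3) and "t" (3): a world point X has camera coordinates R X + t. Camera axes: x right, y down, z forward; pixel columns grow to the right and rows downward; lengths in m; the calibration is good to about 2 mm. A picture is of the moment at which its call begins. There is no depth.
- workorder.close_job(): hands the job in, once; it reports no verdict.
Trained networks look in a picture, given as the dict that the camera call returned (one of the last four; its "shot" number tells which), for a name from the list of things; names that differ only in an ending like _2 or _b are one class to them, and where a whole thing is asked for, a point or a joint stands for the part that bears it (a point fixed in the world has none). Each returns a list of dicts, best first, with "p" (0 to 1); they miss things now and then, are a little off and sometimes report something else, mostly with a low value. They report only what shows in the picture. A call takes as long as a camera call.
- models.find_in(picture, thing): "extent" ([left, top, right, bottom] in pixels, round what is visible of it).
- models.outline_of(picture, thing): "pixels" (384x512 bool, what is visible of it) and "extent" ([left, top, right, bottom] in pixels, round what is visible of it).
- models.place_of(picture, thing): "at" ([column, row] in pixels: a listed point, or the origin of a listed thing).
The state is a dict: "time": time; "q": joint angles; "qd": joint speeds; "effort": joint torques, N m; "tcp_pos": TCP position; "tcp_rot": TCP orientation; "wrist_force": force on the tool from outside, world axes, zero at the start; "moment": the same for the moment, N m; "width": opening from 0.0 (shut) to 1.0 (fully open).
Only numpy, scipy, OpenCV 4.12 (cv2) and the standard library are available. Lean on these libraries where they do the work, as an engineer would, in place of code of your own. Each camera call takes 0.05 s, during which the arm holds its last target. There are 200 camera calls.

## Working session

There is one attempt and no reset: what is moved stays moved. The work goes in short steps, Python scripts to look and compute and a tool call to move; the robot and the scene stay as the last step left them, time stands still between calls to the robot, and variables do not carry over. Pictures are saved under pics/ and viewed, about 8 in all and at most 12, crops included, and the job is handed in when it is done.

Besides the shell and the picture viewer there is one more tool, called after "Request:" as name(argument=value, ...) on one line, values as JSON. carry_out: Moves the arm, as the interface text tells. Its arguments: {"type":"object","properties":{"moves":{"type":"array"},"newtons":{"type":"number"}},"required":["moves"]}

```bash
mkdir -p pics; cat > h.py <<'E'
import numpy as np, cv2
from scipy.spatial.transform import Rotation as Rot
from station import get_state, read_camera, workorder, models
def ray(p,uv):
    d=np.linalg.inv(p["K"])@np.array([uv[0],uv[1],1.]); R=np.array(p["R"]); return -R.T@np.array(p["t"]), R.T@d
def atz(p,uv,z):
    c,d=ray(p,uv); return c+d*(z-c[2])/d[2]
def tri(obs):
    A=np.zeros((3,3));b=np.zeros(3)
    for p,uv in obs:
        c,d=ray(p,uv);d=d/np.linalg.norm(d);M=np.eye(3)-np.outer(d,d);A+=M;b+=M@c
    X=np.linalg.solve(A,b)
    return X,[np.linalg.norm(proj(p,X)-uv) for p,uv in obs]
def proj(p,X):
    x=np.array(p["R"])@X+np.array(p["t"]);x=np.array(p["K"])@x;return x[:2]/x[2]
def save(p,n): cv2.imwrite("pics/"+n,p["color"][:,:,::-1])
E
python3 - <<'E'
from h import *
np.set_printoptions(precision=4,suppress=True)
s=get_state();print(s["time"],s["tcp_pos"],s["tcp_rot"],s["width"],Rot.from_rotvec(s["tcp_rot"]).as_matrix())
P={n:read_camera(n) for n in("scene","side")}
import numpy as np
im=np.vstack([P["scene"]["color"],P["side"]["color"]])
for n in P: save(P[n],n+"0.png"); c,d=ray(P[n],(256,192));print(n,c,d)
for t in["tote","tote_handle","lip_corner","block","ornament1","rack","slot3","slot4","block_a","ink_tin1","gouge1","baren","brayer"]:
    for n in P:
        r=models.place_of(P[n],t)[:4]
        z={"tote_handle":.106,"lip_corner":.005,"slot3":.012,"slot4":.012}.get(t,0)
        print(t,n,[(round(a["p"],2),np.round(a["at"],1),atz(P[n],a["at"],z)[:2]) for a in r])
E
```

```text
0.0 [0.2094 0.6411 0.2215] [-0.9748  1.3438  0.9727] 1.0018307420138892 [[-0.0005 -0.9506  0.3105]
 [-0.0019  0.3105  0.9506]
 [-1.     -0.0001 -0.0019]]
scene [1.0788 0.7902 0.9064] [-0.4005 -0.6164 -0.678 ]
side [ 0.5088 -1.1504  1.0272] [ 0.0706  0.7935 -0.6046]
tote scene [(0.72, array([246.5, 163.9]), array([ 0.4919, -0.1723]))]
tote side [(0.94, array([228.8, 268.5]), array([ 0.5075, -0.1689])), (0.55, array([296.8, 210.5]), array([0.757 , 0.0736])), (0.17, array([226.9, 243.6]), array([ 0.508 , -0.0601]))]
tote_handle scene [(0.96, array([242.4, 144.1]), array([ 0.5168, -0.1536]))]
tote_handle side [(0.84, array([227.2, 244.2]), array([ 0.5088, -0.1752]))]
lip_corner scene [(0.82, array([243.4, 141.2]), array([ 0.4333, -0.286 ]))]
lip_corner side [(0.85, array([204.7, 300.9]), array([ 0.4334, -0.288 ])), (0.67, array([203.6, 265.4]), array([ 0.4328, -0.1513])), (0.38, array([235.9, 181.4]), array([0.5606, 0.2663])), (0.16, array([256.4, 255.9]), array([ 0.595 , -0.1318]))]
block scene [(0.94, array([294.8, 230.4]), array([0.54  , 0.1668])), (0.89, array([294.5, 217. ]), array(
[... 1844 characters left out ...]
 scene [(0.48, array([260.3, 277.4]), array([0.7155, 0.2485])), (0.42, array([221. , 214.3]), array([ 0.6868, -0.0093])), (0.34, array([188.2, 205.2]), array([ 0.7522, -0.1002]))]
gouge1 side [(0.64, array([275.2, 180.2]), array([0.7079, 0.2606])), (0.61, array([281.2, 231.6]), array([ 0.6877, -0.0264])), (0.31, array([223.8, 201.9]), array([0.5092, 0.1553]))]
baren scene [(0.9, array([169. , 146.7]), array([ 0.674 , -0.4144]))]
baren side [(0.9, array([295.8, 331.8]), array([ 0.6678, -0.4162]))]
brayer scene []
brayer side [(0.86, array([213.2, 150. ]), array([0.4835, 0.5074])), (0.72, array([235. , 181.2]), array([0.5576, 0.275 ])), (0.51, array([306. , 246.8]), array([ 0.7543, -0.1069]))]
```

```bash
python3 - <<'E'
import cv2,numpy as np
a=cv2.imread("pics/scene0.png");b=cv2.imread("pics/side0.png")
A=cv2.resize(a[90:290,130:350],(800,600),interpolation=3)[:, :]
B=cv2.resize(b[140:350,160:330],(486,600),interpolation=3)
cv2.imwrite("pics/a1.png",cv2.resize(a[100:280,130:370],(800,600),interpolation=2));cv2.imwrite("pics/b1.png",cv2.resize(b[135:345,150:350],(571,600),interpolation=2))
E
```

```text
(no output)
```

View pics/a1.png

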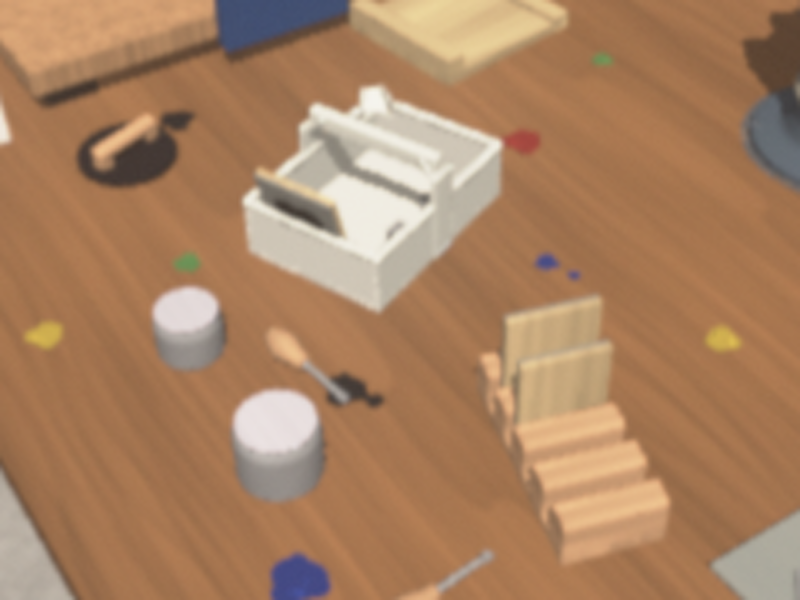

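View pics/b1.png

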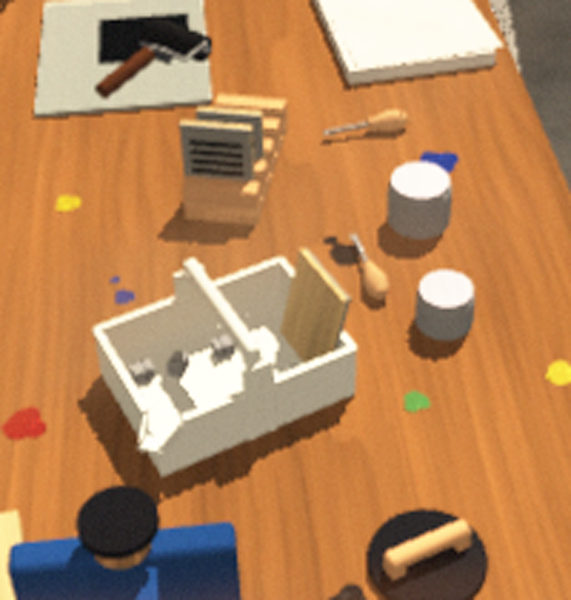

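The scene view shows the rack at lower right, its two +y slots free. The tote (spout toward the robot) has the block leaning on its far end. The side view shows 3–4 ornaments by the lip side. Next I'll work out the wrist camera mount and make a row planner.

```bash
cat >> h.py <<'E'
def down(yaw,tilt=None):
    """tool x down, jaw z at yaw; optional world rotvec tilt applied"""
    z=np.array([np.cos(yaw),np.sin(yaw),0]);x=np.array([0,0,-1.]);R=np.column_stack([x,np.cross(z,x),z])
    return R if tilt is None else Rot.from_rotvec(tilt).as_matrix()@R
def plan(pos,R,g,n=None,vmax=55,wmax=9.5,start=None,straight=True):
    s=get_state(); p0=np.array(s["tcp_pos"]);R0=Rot.from_rotvec(s["tcp_rot"])
    if start is not None: p0,R0=start[0],Rot.from_matrix(start[1])
    pos=np.array(pos);w=(R0.inv()*Rot.from_matrix(R)).as_rotvec()
    n=n or int(max(1,np.ceil(np.linalg.norm(pos-p0)*1e3/vmax),np.ceil(np.degrees(np.linalg.norm(w))/wmax)))
    p,C=p0.copy(),R0;rows=[]
    for i in range(1,n+1):
        tp=p0+(pos-p0)*i/n; tr=R0*Rot.from_rotvec(w*i/n)
        d=np.round(C.inv().apply(tp-p)*1e3,1); a=np.round(np.degrees((C.inv()*tr).as_rotvec()),1)
        rows.append([g,[float(v)+0. for v in d],[float(v)+0. for v in a]])
        p=p+C.apply(d/1e3);C=C*Rot.from_rotvec(np.radians(a))
    print(n,"rows");[print(rows[i:i+5]) for i in range(0,n,5)]
    return p,C.as_matrix()
E
python3 - <<'E'
from h import *
np.set_printoptions(precision=4,suppress=True)
s=get_state();w=read_camera("wrist");T=Rot.from_rotvec(s["tcp_rot"])
c,d=ray(w,(256,192));print(T.inv().apply(c-s["tcp_pos"]),T.inv().apply(d),T.inv().as_matrix()@np.array(w["R"]).T,w["K"])
plan([0.50,0.20,0.36],down(np.radians(82)),1)
E
```

```text
[-0.1624  0.0724  0.0013] [ 0.9651 -0.2618  0.0257] [[ 0.0002 -0.2631  0.9648]
 [ 0.0011 -0.9648 -0.2631]
 [ 1.      0.0011  0.0001]] [[292.0822   0.     248.5304]
 [  0.     292.0822 192.3713]
 [  0.       0.       1.    ]]
10 rows
[[1, [-13.7, -41.3, -33.0], [-1.0, 0.0, 0.0]], [1, [-13.8, -40.8, -33.6], [-1.0, 0.0, 0.0]], [1, [-13.7, -40.1, -34.4], [-1.0, 0.0, 0.0]], [1, [-13.8, -39.5, -35.1], [-1.0, 0.0, 0.0]], [1, [-13.7, -39.0, -35.8], [-1.0, 0.0, 0.0]]]
[[1, [-13.8, -38.3, -36.4], [-1.1, 0.0, 0.0]], [1, [-13.7, -37.5, -37.2], [-1.0, 0.0, 0.0]], [1, [-13.8, -37.0, -37.8], [-1.0, 0.0, 0.0]], [1, [-13.7, -36.2, -38.5], [-1.0, 0.0, 0.0]], [1, [-13.8, -35.6, -39.0], [-1.0, 0.0, 0.0]]]
```

Request:
carry_out(moves=[[1,[-14,-41,-33],[-1,0,0]],[1,[-14,-41,-34],[-1,0,0]],[1,[-14,-40,-34],[-1,0,0]],[1,[-14,-39.5,-35],[-1,0,0]],[1,[-14,-39,-36],[-1,0,0]]])

```text
time: 2.08
tcp_pos: [0.3555, 0.4192, 0.2933]
tcp_rot: [-1.039, 1.308, 1.04]
wrist_force: [1.0, -0.5, -0.8]
width: 0.999
```

Request:
carry_out(moves=[[1,[-14,-38,-36],[-1,0,0]],[1,[-14,-37.5,-37],[-1,0,0]],[1,[-14,-37,-38],[-1,0,0]],[1,[-14,-36,-38.5],[-1,0,0]],[1,[-14,-35.5,-39],[-1,0,0]]])

```text
time: 2.7
tcp_pos: [0.4996, 0.1987, 0.3633]
tcp_rot: [-1.105, 1.271, 1.105]
wrist_force: [0.9, 0.4, 0.8]
width: 0.998
```

```bash
python3 - <<'E'
from h import *
np.set_printoptions(precision=4,suppress=True)
w=read_camera("wrist");s=get_state();print(s["time"],s["tcp_pos"],s["q"]);save(w,"w1.png")
for t,z in(("slot3",.012),("rack",0),("block_a",.012)):
    print(t,[(round(a["p"],2),np.round(a["at"],1),atz(w,a["at"],z)[:2]) for a in models.place_of(w,t)[:4]])
np.savez("w1.npz",**{k:w[k] for k in("K","R","t")})
E
```

```text
2.75 [0.5047 0.1906 0.3654] [-0.6196  0.1428  0.2038  1.6612 -0.0239  1.3355  1.0063]
slot3 [(0.83, array([287.6, 185.3]), array([0.564 , 0.2629])), (0.63, array([261.2, 182.8]), array([0.5528, 0.2161])), (0.22, array([251.5, 179.8]), array([0.5448, 0.1995]))]
rack [(0.62, array([250. , 179.4]), array([0.5464, 0.1966]))]
block_a [(0.84, array([215.2, 174.3]), array([0.5258, 0.1364])), (0.73, array([239.1, 176.3]), array([0.5353, 0.1783])), (0.53, array([ 74.9, 227.7]), array([ 0.5902, -0.1427])), (0.29, array([  5.5, 203. ]), array([ 0.5252, -0.2548]))]
```

View pics/w1.png

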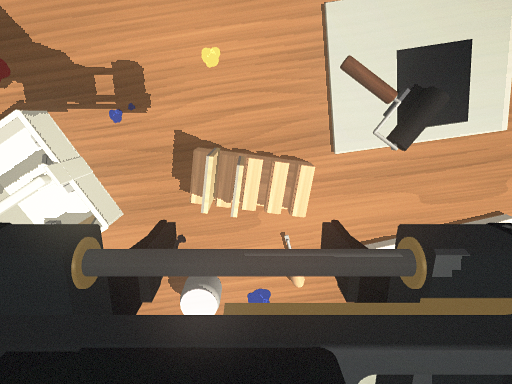

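The wrist view shows the rack at columns 190–315, rows 148–217, with two blocks at its left (-y) end and the right two slots free. I'll check the rack edges on an enlarged, settled crop.

```bash
python3 - <<'E'
from h import *
np.set_printoptions(precision=4,suppress=True)
w=read_camera("wrist");s=get_state();print(s["tcp_pos"])
np.savez("w2.npz",**{k:w[k] for k in("K","R","t")})
for t,z in(("slot3",.012),("rack",0),("block_a",.012)):
    print(t,[(round(a["p"],2),np.round(a["at"],1),atz(w,a["at"],z)[:2]) for a in models.place_of(w,t)[:4]])
im=np.ascontiguousarray(w["color"][:,:,::-1]);k=5
big=cv2.resize(im[135:235,170:330],None,fx=k,fy=k,interpolation=cv2.INTER_CUBIC)
# overlay hypothesis
c=np.array([.5445,.198,0]);th=np.radians(-13);Rz=Rot.from_rotvec([0,0,th]).as_matrix()
for y in(-102,-66-12,-66+12,-22-12,-22+12,10,34,54,78,102):
    a,b=[proj(w,c+Rz@np.array([sx*.045,y/1e3,.047])) for sx in(-1,1)]
    f=lambda q:tuple(int(round(v)) for v in((q-np.array([170,135]))*k+k/2))
    cv2.line(big,f(a),f(b),(255,0,255),1)
cv2.imwrite("pics/w2.png",big)
E
```

```text
[0.4985 0.201  0.3624]
slot3 [(0.7, array([259.9, 183. ]), array([0.5523, 0.2145])), (0.59, array([284.8, 183.6]), array([0.5598, 0.2589]))]
rack [(0.97, array([252.2, 181.5]), array([0.5503, 0.2009]))]
block_a [(0.73, array([235.9, 178.2]), array([0.5373, 0.173 ])), (0.66, array([213.2, 172.8]), array([0.5218, 0.1343])), (0.4, array([ 75.3, 226.9]), array([ 0.587 , -0.1404]))]
```

View pics/w2.png

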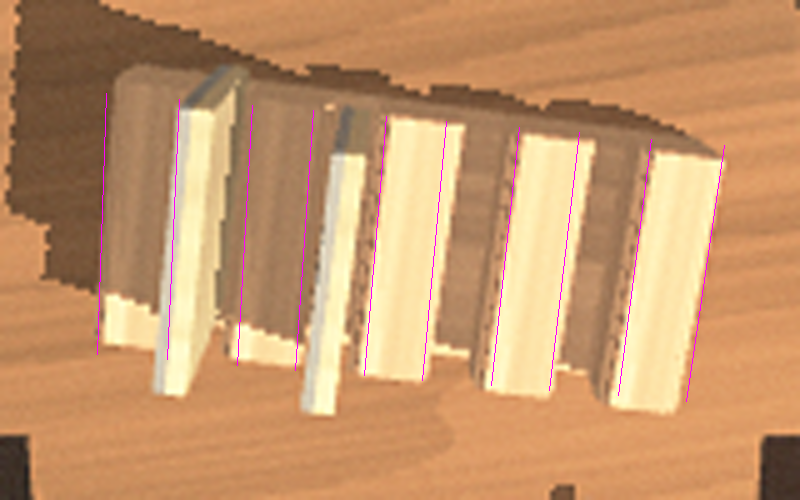

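```bash
python3 - <<'E'
from h import *
from scipy.optimize import least_squares
np.set_printoptions(precision=4,suppress=True)
w=dict(np.load("w2.npz"));k=5
obs=[(-10,388,115,360,375),(34,520,130,485,390),(78,652,148,610,405),(102,725,160,682,413)]
P=[];U=[]
for y,a,b,c,d in obs:
    P+=[[-.045,y/1e3,.047],[.045,y/1e3,.047]];U+=[[a,b],[c,d]]
P=np.array(P);U=(np.array(U)-2.5)/k+[170,135]
f=lambda v:np.concatenate([proj(w,np.r_[v[0],v[1],0]+Rot.from_rotvec([0,0,v[2]]).as_matrix()@p)-u for p,u in zip(P,U)])
r=least_squares(f,[.5445,.198,-.22]);v=r.x;print(v,np.degrees(v[2]),r.fun)
for y in(.022,.066):print(v[:2]+y*np.array([-np.sin(v[2]),np.cos(v[2])]))
# go over the tote to look
plan([0.58,-0.15,0.36],down(np.radians(22)),1,wmax=8)
E
```

```text
[ 0.5449  0.1974 -0.2616] -14.990531843910976 [ 0.2332  0.4386 -0.3068  0.0323  0.3301  0.5901 -0.0264 -0.1069  0.2722
  0.1233  0.1133 -0.262  -0.024  -0.5755 -0.633  -0.3169]
[0.5506 0.2187]
[0.562  0.2612]
8 rows
[[1, [0.2, -16.2, -42.2], [7.5, 0.0, 0.0]], [1, [0.3, -21.6, -39.6], [7.5, 0.0, 0.0]], [1, [0.2, -26.6, -36.6], [7.5, 0.0, 0.0]], [1, [0.3, -31.1, -32.7], [7.5, 0.0, 0.0]], [1, [0.2, -35.1, -28.4], [7.6, 0.0, 0.0]]]
[[1, [0.2, -38.5, -23.5], [7.5, 0.0, 0.0]], [1, [0.3, -41.3, -18.3], [7.5, 0.0, 0.0]], [1, [0.2, -43.4, -12.7], [7.5, -0.1, 0.0]]]
```

Request:
carry_out(moves=[[1,[0,-16,-42],[7.5,0,0]],[1,[0,-21.5,-39.5],[7.5,0,0]],[1,[0,-26.5,-36.5],[7.5,0,0]],[1,[0,-31,-32.5],[7.5,0,0]],[1,[0,-35,-28.5],[7.5,0,0]]])

```text
time: 3.72
tcp_pos: [0.5492, -0.0189, 0.3623]
tcp_rot: [-0.604, 1.485, 0.605]
wrist_force: [-0.1, -0.2, 1.4]
width: 1.0
```

Request:
carry_out(moves=[[1,[0,-38.5,-23.5],[7.5,0,0]],[1,[0,-41.5,-18.5],[7.5,0,0]],[1,[0,-43.5,-12.5],[7.5,0,0]],[1,[0,0,0],[0,0,0]]])

```text
time: 4.22
tcp_pos: [0.5796, -0.1544, 0.362]
tcp_rot: [-0.298, 1.552, 0.295]
wrist_force: [0.9, 0.6, -0.3]
width: 1.001
```

```bash
python3 - <<'E'
from h import *
np.set_printoptions(precision=4,suppress=True)
w=read_camera("wrist");s=get_state();print(s["time"],s["tcp_pos"],s["q"])
np.savez("w3.npz",**{k:w[k] for k in("K","R","t")})
for t,z in(("tote",0),("tote_handle",.106),("lip_corner",.005),("block",.005),("ornament1",.005)):
    print(t,[(round(a["p"],2),np.round(a["at"],1),atz(w,a["at"],z)[:2]) for a in models.place_of(w,t)[:4]])
im=np.ascontiguousarray(w["color"][:,:,::-1])
cv2.imwrite("pics/w3.png",cv2.resize(im[0:250,80:420],None,fx=2.35,fy=2.35,interpolation=cv2.INTER_CUBIC))
E
```

```text
4.275 [ 0.5799 -0.1516  0.3619] [-0.2372  0.2745  0.5498  1.5459 -0.1449  1.3633  0.7078]
tote [(0.77, array([206.2, 142.7]), array([ 0.5016, -0.1627]))]
tote_handle [(0.94, array([201.4, 153.5]), array([ 0.5108, -0.1641]))]
lip_corner [(0.83, array([154. , 189.1]), array([ 0.4411, -0.2772])), (0.21, array([188.5, 122.8]), array([ 0.4622, -0.1411]))]
block [(0.91, array([255.1, 153.4]), array([ 0.5892, -0.1476]))]
ornament1 [(0.72, array([166.7, 120.9]), array([ 0.4262, -0.152 ])), (0.58, array([188.9, 123.5]), array([ 0.4632, -0.1419])), (0.56, array([214.2, 123.1]), array([ 0.5037, -0.1251])), (0.53, array([245.8, 171.5]), array([ 0.5859, -0.1841]))]
```

View pics/w3.png

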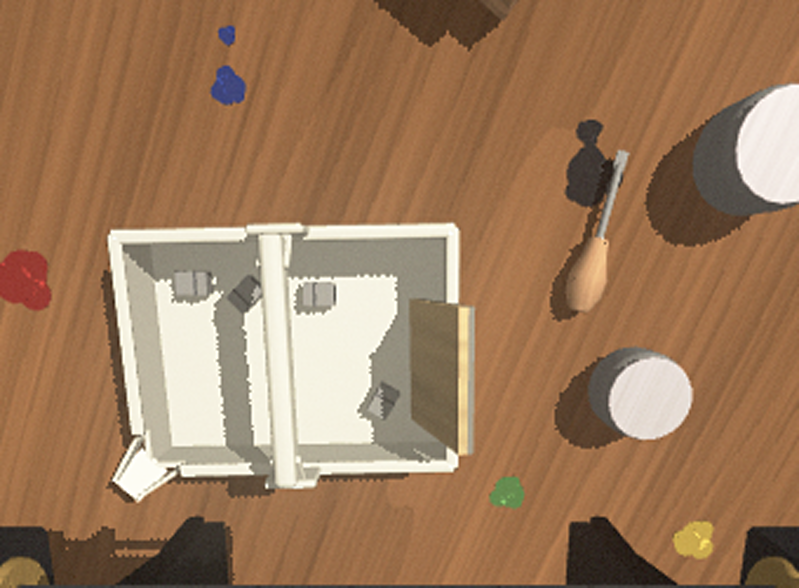

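The wrist view is clear. Tote rim corners (crop px) are at (110,232), (457,224) and (459,470), the spout is at (140,475), the handle bar runs (272,235)–(285,480), the block's top strip is at x 458–473, y 306–453, and all four ornaments are visible.

```bash
python3 - <<'E'
from h import *
from scipy.optimize import least_squares
np.set_printoptions(precision=4,suppress=True)
w=dict(np.load("w3.npz"));k=2.35
px=lambda u:(np.array(u)-k/2)/k+[80,0]
P=np.array([[.110,-.080,.065],[-.110,-.080,.065],[-.110,.080,.065]]);U=[px(u) for u in[(110,232),(458,223),(459,471)]]
f=lambda v:np.concatenate([proj(w,np.r_[v[0],v[1],0]+Rot.from_rotvec([0,0,v[2]]).as_matrix()@p)-u for p,u in zip(P,U)])
r=least_squares(f,[.507,-.17,-2.75]);v=r.x;print(v,np.degrees(v[2]),r.fun)
Rz=Rot.from_rotvec([0,0,v[2]]).as_matrix();o=np.r_[v[:2],0]
for p in([0,0,.117],[0,.05,.117],[.106,.076,.005],[-.1128,0,.113]):
    X=o+Rz@np.array(p);print(p,X,(proj(w,X)-[80,0])*k+k/2)
print("lipmodel",(154-80)*k,189*k)
for u in[(465.5,306),(463.5,453),(464.5,379.5)]:
    print("blocktop tote-frame",Rz.T@(atz(w,px(u),.113)-o))
E
```

```text
[ 0.5087 -0.166  -2.7421] -157.11325631814117 [ 1.084   0.4137 -0.2564  0.9915 -0.9009 -1.8519]
[0, 0, 0.117] [ 0.5087 -0.166   0.117 ] [279.288  366.0704]
[0, 0.05, 0.117] [ 0.5282 -0.2121  0.117 ] [284.6968 447.3065]
[0.106, 0.076, 0.005] [ 0.4406 -0.2772  0.005 ] [174.5197 445.3898]
[-0.1128, 0, 0.113] [ 0.6126 -0.1221  0.113 ] [468.3759 361.2398]
lipmodel 173.9 444.15000000000003
blocktop tote-frame [-0.1109 -0.0325  0.113 ]
blocktop tote-frame [-0.1101  0.057   0.113 ]
blocktop tote-frame [-0.1105  0.011   0.113 ]
```

```bash
cat >> h.py <<'E'
TO=np.array([.5087,-.166,0]);TY=np.radians(-157.1);TR=Rot.from_rotvec([0,0,TY]).as_matrix()
RC=np.array([.5449,.1974,0]);RY=np.radians(-15.)
E
python3 - <<'E'
from h import *
a=TY+np.pi;R=down(a,np.radians(14)*np.array([-np.sin(a),np.cos(a),0]))
s14,c14=np.sin(np.radians(14)),np.cos(np.radians(14))
T=TO+TR@np.array([-.1113,.0115,.113]);u=TR@np.array([-s14,0,c14]);print(T,u,R[:,0])
e=plan(T+.05*u,R,1)
plan(T-.037*u,R,1,start=e,n=3)
E
```

```text
[ 0.61570286 -0.13328414  0.113     ] [0.22285492 0.0941376  0.97029573] [-0.22285492 -0.0941376  -0.97029573]
4 rows
[[1, [50.2, 0.4, 12.8], [-0.2, 3.5, 0.0]], [1, [49.4, 0.3, 15.8], [-0.2, 3.5, -0.1]], [1, [48.3, 0.3, 18.8], [-0.2, 3.5, 0.0]], [1, [47.1, 0.3, 21.7], [-0.2, 3.5, 0.0]]]
3 rows
[[1, [29.0, 0.0, 0.0], [0.0, 0.0, 0.0]], [1, [29.0, 0.0, 0.0], [0.0, 0.0, 0.0]], [1, [29.0, -0.1, 0.0], [0.0, 0.0, 0.0]]]
```

Request:
carry_out(moves=[[1,[50,0.4,13],[-0.2,3.5,0]],[1,[49.5,0.3,16],[-0.2,3.5,0]],[1,[48.5,0.3,19],[-0.2,3.5,0]],[1,[47,0.3,21.5],[-0.2,3.5,0]],[1,[0,0,0],[0,0,0]]])

```text
time: 5.15
tcp_pos: [0.6257, -0.1265, 0.1559]
tcp_rot: [-0.36, 1.797, 0.29]
wrist_force: [-0.4, 0.7, 0.7]
width: 1.003
```

```bash
python3 - <<'E'
from h import *
a=TY+np.pi;R=down(a,np.radians(14)*np.array([-np.sin(a),np.cos(a),0]))
u=-R[:,0];T=TO+TR@np.array([-.1113,.0115,.113])
plan(T-.037*u,R,1,n=4)
w=read_camera("wrist");im=np.ascontiguousarray(w["color"][:,:,::-1])
cv2.imwrite("pics/w4.png",cv2.resize(im[20:330,100:420],None,fx=1.8,fy=1.8))
E
```

```text
4 rows
[[1, [20.4, -0.7, -0.1], [0.0, -0.1, -0.1]], [1, [20.3, -0.7, -0.2], [0.1, -0.1, -0.1]], [1, [20.4, -0.7, -0.2], [0.0, -0.2, -0.1]], [1, [20.4, -0.6, -0.2], [0.1, -0.1, -0.1]]]
```

View pics/w4.png

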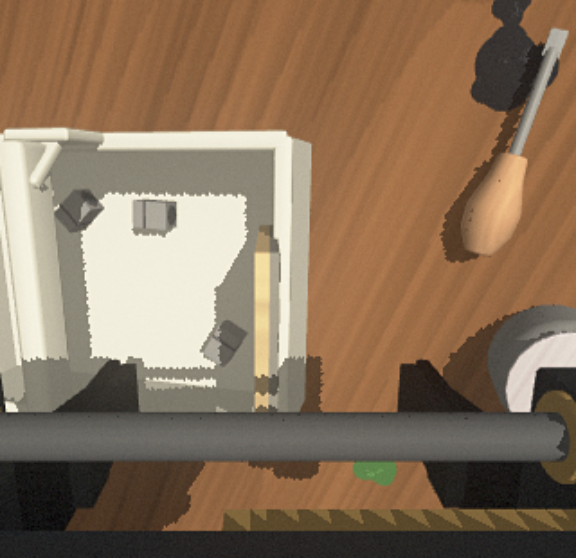

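The block's top strip (x 254–279) lies midway between the fingertips (135 and 403), clear of the wall and the tin. I'll descend and grip.

Request:
carry_out(moves=[[1,[20.5,-0.7,-0.1],[0,0,0]],[1,[20.5,-0.7,-0.2],[0,0,0]],[1,[20.5,-0.7,-0.2],[0,0,0]],[1,[20,-0.6,-0.2],[0,0,0]],[1,[0,0,0],[0,0,0]]], newtons=25)

```text
time: 5.82
tcp_pos: [0.609, -0.1418, 0.085]
tcp_rot: [-0.357, 1.787, 0.281]
wrist_force: [-0.0, -0.4, 0.5]
width: 1.003
```

Request:
carry_out(moves=[[-1,[0,0,0],[0,0,0]],[-1,[0,0,0],[0,0,0]],[-1,[0,0,0],[0,0,0]],[-1,[0,0,0],[0,0,0]],[-1,[0,0,0],[0,0,0]]])

```text
time: 6.45
tcp_pos: [0.6092, -0.1409, 0.0826]
tcp_rot: [-0.358, 1.789, 0.282]
wrist_force: [-0.1, -0.2, -0.3]
width: 0.517
```

Request:
carry_out(moves=[[-1,[0,0,0],[0,0,0]],[-1,[0,0,0],[0,0,0]],[-1,[-8,0,0],[0,0,0]],[-1,[-20,0,0],[0,0,0]],[-1,[-30,0,0],[0,0,0]]])

```text
time: 7.08
tcp_pos: [0.6217, -0.1353, 0.139]
tcp_rot: [-0.357, 1.791, 0.282]
wrist_force: [0.4, 0.4, -0.4]
width: 0.114
```

Request:
carry_out(moves=[[-1,[0,0,0],[0,0,0]],[-1,[0,0,0],[0,0,0]]])

```text
time: 7.32
tcp_pos: [0.6217, -0.1354, 0.1382]
tcp_rot: [-0.357, 1.789, 0.283]
wrist_force: [0.1, 0.5, -1.9]
width: 0.114
```

```bash
python3 - <<'E'
from h import *
np.set_printoptions(precision=4,suppress=True)
s=get_state();print(s["width"],s["tcp_pos"],s["wrist_force"])
a=read_camera("side");b=read_camera("wrist")
A=cv2.resize(a["color"][190:300,190:290,::-1],None,fx=4.5,fy=4.5,interpolation=2)
B=cv2.resize(b["color"][150:384,160:340,::-1],None,fx=1.9,fy=1.9)
h=min(A.shape[0],B.shape[0]);cv2.imwrite("pics/m5.png",np.hstack([A[:h],B[:h]]))
E
```

```text
0.11381797936768269 [ 0.6217 -0.1354  0.1382] [ 0.1247  0.5352 -1.8923]
```

View pics/m5.png

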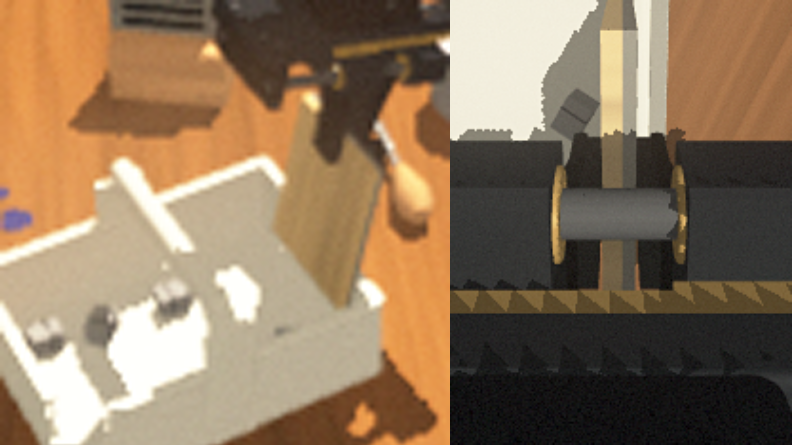

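The block is firmly held (opening 10 mm), and the side view shows it half out of the tote with nothing dragged along. Next I'll carry it to above slot4.

```bash
python3 - <<'E'
from h import *
s=get_state();R0=Rot.from_rotvec(s["tcp_rot"]).as_matrix();p=np.array(s["tcp_pos"])
e=plan(p-R0[:,0]*.1,R0,-1,n=3)
S=RC+.066*np.array([-np.sin(RY),np.cos(RY),0]);S[2]=.27
e=plan(S,down(RY+np.pi/2),-1,start=e,vmax=50,wmax=6)
E
```

```text
3 rows
[[-1, [-33.3, 0.0, 0.0], [0.0, 0.0, 0.0]], [-1, [-33.4, 0.0, 0.0], [0.0, 0.0, 0.0]], [-1, [-33.3, 0.0, 0.0], [0.0, 0.0, 0.0]]]
10 rows
[[-1, [-5.1, 38.9, 6.3], [-5.2, -1.3, -0.7]], [-1, [-5.4, 38.1, 10.0], [-5.2, -1.3, -0.6]], [-1, [-5.5, 37.0, 13.4], [-5.2, -1.3, -0.7]], [-1, [-5.6, 35.5, 16.9], [-5.2, -1.3, -0.6]], [-1, [-5.6, 33.8, 20.2], [-5.2, -1.3, -0.7]]]
[[-1, [-5.5, 31.8, 23.3], [-5.2, -1.3, -0.7]], [-1, [-5.3, 29.4, 26.2], [-5.2, -1.3, -0.6]], [-1, [-4.9, 26.9, 28.8], [-5.2, -1.3, -0.7]], [-1, [-4.6, 24.1, 31.3], [-5.2, -1.3, -0.6]], [-1, [-4.1, 21.1, 33.4], [-5.2, -1.3, -0.7]]]
```

Request:
carry_out(moves=[[-1,[-33,0,0],[0,0,0]],[-1,[-33,0,0],[0,0,0]],[-1,[-34,0,0],[0,0,0]]])

```text
time: 7.8
tcp_pos: [0.6442, -0.1262, 0.2357]
tcp_rot: [-0.357, 1.791, 0.283]
wrist_force: [-0.6, 0.2, -1.0]
width: 0.111
```

Request:
carry_out(moves=[[-1,[-5,39,6],[-5.2,-1.3,-0.7]],[-1,[-5.5,38,10],[-5.2,-1.3,-0.6]],[-1,[-5.5,37,13.5],[-5.2,-1.3,-0.7]],[-1,[-5.5,35.5,17],[-5.2,-1.3,-0.6]],[-1,[-5.5,34,20],[-5.2,-1.3,-0.7]]])

```text
time: 8.43
tcp_pos: [0.6022, 0.0684, 0.2523]
tcp_rot: [-0.7, 1.59, 0.661]
wrist_force: [0.5, -0.1, -0.8]
width: 0.11
```

Request:
carry_out(moves=[[-1,[-5.5,32,23.5],[-5.2,-1.3,-0.7]],[-1,[-5,29.5,26],[-5.2,-1.3,-0.6]],[-1,[-5,27,29],[-5.2,-1.3,-0.7]],[-1,[-4.5,24,31.5],[-5.2,-1.3,-0.6]],[-1,[-4,21,33.5],[-5.2,-1.3,-0.7]]])

```text
time: 9.05
tcp_pos: [0.5616, 0.2632, 0.27]
tcp_rot: [-1.019, 1.319, 1.016]
wrist_force: [1.1, 0.3, -1.3]
width: 0.112
```

Request:
carry_out(moves=[[-1,[0,0,0],[0,0,0]],[-1,[0,0,0],[0,0,0]]])

```text
time: 9.3
tcp_pos: [0.5622, 0.2614, 0.2701]
tcp_rot: [-1.017, 1.321, 1.012]
wrist_force: [0.5, 0.5, -0.6]
width: 0.115
```

```bash
python3 - <<'E'
from h import *
np.set_printoptions(precision=4,suppress=True)
s=get_state();print(s["time"],s["width"],s["tcp_pos"],s["wrist_force"])
S=RC+.066*np.array([-np.sin(RY),np.cos(RY),0]);S[2]=.16
plan(S,down(RY+np.pi/2),-1)
a=read_camera("side");b=read_camera("scene")
print(models.find_in(a,"block")[:3],models.place_of(a,"block")[:3],models.place_of(b,"block")[:3])
# project expected block corners, tip 37mm below top
p=np.array(s["tcp_pos"]);R=Rot.from_rotvec(s["tcp_rot"]).as_matrix()
out=[]
for c,(x0,y0,x1,y1),k in((a,(190,90,290,220),4),(b,(240,150,340,280),4)):
    im=cv2.resize(np.ascontiguousarray(c["color"][y0:y1,x0:x1,::-1]),None,fx=k,fy=k,interpolation=2)
    for X in(0,.073):
        for y in(-.045,.045):
            q=(proj(c,p+R@np.array([X,y,0]))-[x0,y0])*k+k/2;cv2.circle(im,tuple(int(v) for v in q),3,(255,0,255),-1)
    out.append(im)
cv2.imwrite("pics/m6.png",np.hstack(out))
E
```

```text
9.3 0.11465263004382951 [0.5622 0.2614 0.2701] [ 0.4632  0.5417 -0.5947]
3 rows
[[-1, [36.7, 0.1, -0.1], [0.0, 0.0, 0.0]], [-1, [36.7, 0.2, 0.0], [0.0, 0.0, 0.1]], [-1, [36.7, 0.1, -0.1], [0.0, -0.1, 0.0]]]
[{'extent': [211.5, 177.1, 239.5, 199.1], 'p': 0.75}, {'extent': [220.1, 174.9, 244.0, 191.8], 'p': 0.69}, {'extent': [216.4, 111.9, 246.9, 144.3], 'p': 0.6}] [{'at': [235.1, 139.7], 'p': 0.76}, {'at': [228.5, 196.4], 'p': 0.7}, {'at': [223.6, 198.9], 'p': 0.62}] [{'at': [291.7, 216.9], 'p': 0.76}, {'at': [314.0, 206.4], 'p': 0.66}, {'at': [243.4, 166.2], 'p': 0.52}]
```

View pics/m6.png

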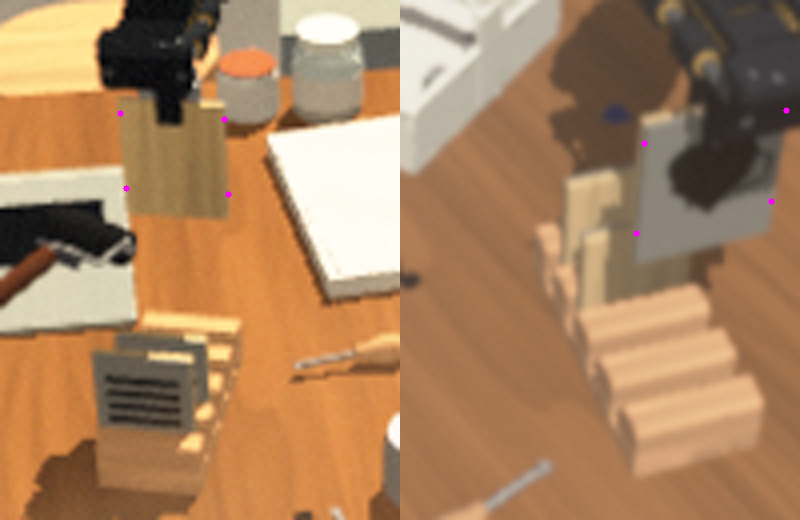

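The block hangs straight, but its bottom edge is 24–25 mm lower than planned (side (128,214)–(229,219), against predicted row 188–194). The fingers closed late, so the lower edge is about 98 mm below the TCP. Lowering into slot4 in steps while watching force.

Request:
carry_out(moves=[[-1,[35,0.2,-0.2],[0,0,0]],[-1,[35,0.2,0],[0,0,0]],[-1,[30,0,0],[0,0,0]],[-1,[15,0,0],[0,0,0]],[-1,[0,0,0],[0,0,0]]])

```text
time: 10.18
tcp_pos: [0.5617, 0.2609, 0.1546]
tcp_rot: [-1.015, 1.323, 1.012]
wrist_force: [-0.4, 0.7, -0.9]
width: 0.115
```

Request:
carry_out(moves=[[-1,[10,0,0],[0,0,0]],[-1,[10,0,0],[0,0,0]],[-1,[10,0,0],[0,0,0]],[-1,[5,0,0],[0,0,0]],[-1,[0,0,0],[0,0,0]]])

```text
time: 10.8
tcp_pos: [0.5618, 0.2612, 0.1198]
tcp_rot: [-1.016, 1.322, 1.013]
wrist_force: [0.7, 0.7, -1.1]
width: 0.11
```

Request:
carry_out(moves=[[-1,[4,0,0],[0,0,0]],[-1,[3,0,0],[0,0,0]],[-1,[0,0,0],[0,0,0]]])

```text
time: 11.18
tcp_pos: [0.5619, 0.2612, 0.1131]
tcp_rot: [-1.016, 1.321, 1.013]
wrist_force: [-0.5, -0.1, -1.4]
width: 0.112
```

Request:
carry_out(moves=[[-1,[2,0,0],[0,0,0]],[-1,[0,0,0],[0,0,0]]])

```text
time: 11.42
tcp_pos: [0.562, 0.2613, 0.1113]
tcp_rot: [-1.016, 1.321, 1.013]
wrist_force: [-0.6, 0.1, -0.7]
width: 0.112
```

Request:
carry_out(moves=[[-1,[2,0,0],[0,0,0]],[-1,[1.5,0,0],[0,0,0]],[-1,[0,0,0],[0,0,0]]])

```text
time: 11.8
tcp_pos: [0.5619, 0.2612, 0.1077]
tcp_rot: [-1.016, 1.321, 1.013]
wrist_force: [-0.6, -0.6, -1.1]
width: 0.113
```

Request:
carry_out(moves=[[-1,[2,0,0],[0,0,0]],[-1,[2,0,0],[0,0,0]],[-1,[0,0,0],[0,0,0]]])

```text
time: 12.18
tcp_pos: [0.563, 0.2621, 0.1069]
tcp_rot: [-1.015, 1.318, 1.012]
wrist_force: [-3.1, -0.5, 13.8]
width: 0.111
```

Contact on the slot floor at TCP z≈0.107 (13.8 N). Releasing with a half-opening, then rising.

Request:
carry_out(moves=[[-1,[-2.5,0,0],[0,0,0]],[0,[0,0,0],[0,0,0]],[0,[0,0,0],[0,0,0]],[0,[0,0,0],[0,0,0]],[0,[0,0,0],[0,0,0]]])

```text
time: 12.8
tcp_pos: [0.562, 0.2612, 0.1062]
tcp_rot: [-1.015, 1.321, 1.012]
wrist_force: [0.2, 0.4, -0.7]
width: 0.459
```

Request:
carry_out(moves=[[0,[0,0,0],[0,0,0]],[0,[-20,0,0],[0,0,0]],[0,[-40,0,0],[0,0,0]],[0,[-50,0,0],[0,0,0]],[0,[-50,0,0],[0,0,0]]])

```text
time: 13.42
tcp_pos: [0.5615, 0.2613, 0.2678]
tcp_rot: [-1.015, 1.321, 1.012]
wrist_force: [1.0, 0.3, -0.3]
width: 0.502
```

```bash
python3 - <<'E'
from h import *
np.set_printoptions(precision=4,suppress=True)
s=get_state();print(s["time"],s["width"],s["tcp_pos"],s["wrist_force"])
S=RC+.066*np.array([-np.sin(RY),np.cos(RY),0]);Rz=Rot.from_rotvec([0,0,RY]).as_matrix()
out=[]
for c,(x0,y0,x1,y1),k in((read_camera("side"),(190,130,290,220),4),(read_camera("scene"),(250,170,350,260),4)):
    im=cv2.resize(np.ascontiguousarray(c["color"][y0:y1,x0:x1,::-1]),None,fx=k,fy=k,interpolation=2)
    for z in(.122,.047):
      for x in(-.045,.045):
        for y in (-.005,.005):
            q=(proj(c,S+Rz@np.array([x,y,z]))-[x0,y0])*k+k/2;cv2.circle(im,tuple(int(v) for v in q),2,(255,0,255),-1)
    out.append(im)
cv2.imwrite("pics/m7.png",np.hstack(out))
H=TO+np.array([0,0,.106]);a=TY+np.pi
plan([H[0],H[1],.30],down(a),1,vmax=50,wmax=7)
E
```

```text
13.425 0.5016724270415589 [0.5615 0.2613 0.2678] [ 0.9695  0.3406 -0.3271]
9 rows
[[1, [-3.3, -6.3, -47.6], [5.8, 0.1, 0.0]], [1, [-3.3, -11.2, -46.7], [5.8, 0.1, 0.1]], [1, [-3.1, -15.8, -45.3], [5.8, 0.0, 0.0]], [1, [-3.2, -20.2, -43.6], [5.7, 0.1, 0.1]], [1, [-3.2, -24.5, -41.3], [5.8, 0.1, 0.0]]]
[[1, [-3.0, -28.6, -38.6], [5.8, 0.1, 0.0]], [1, [-3.0, -32.3, -35.5], [5.8, 0.1, 0.1]], [1, [-3.0, -35.7, -32.1], [5.8, 0.0, 0.0]], [1, [-3.1, -38.8, -28.3], [5.8, 0.1, 0.1]]]
```

View pics/m7.png

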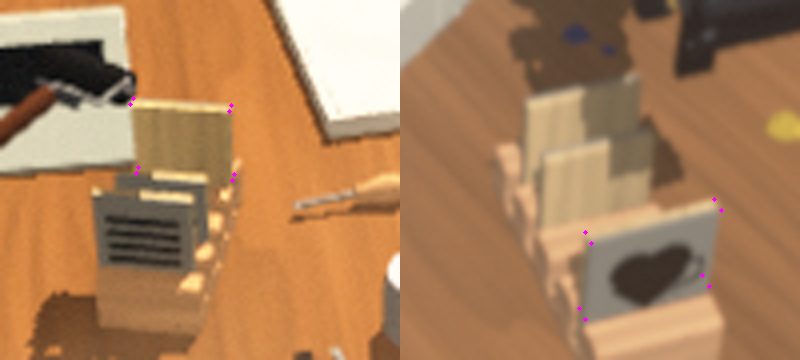

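The block is fully down in slot4: its top corners match the projected 0.122 m height in both views, and the neighbours are undisturbed. Now the tote handle.

Request:
carry_out(moves=[[0.3,[-3,-6,-47.5],[5.8,0,0]],[0.3,[-3,-11,-46.5],[5.8,0,0]],[0.3,[-3,-16,-45.5],[5.8,0,0]],[0.3,[-3,-20,-43.5],[5.8,0,0]],[0.3,[-3,-24.5,-41.5],[5.8,0,0]]])

```text
time: 14.15
tcp_pos: [0.5294, 0.022, 0.2811]
tcp_rot: [-0.626, 1.478, 0.624]
wrist_force: [0.4, 0.4, 0.4]
width: 0.652
```

Request:
carry_out(moves=[[0.3,[-3,-28.5,-38.5],[5.8,0,0]],[0.3,[-3,-32.5,-35.5],[5.8,0,0]],[0.3,[-3,-35.5,-32],[5.8,0,0]],[0.3,[-3,-39,-28.5],[5.8,0,0]],[0.3,[0,0,0],[0,0,0]]])

```text
time: 14.78
tcp_pos: [0.5034, -0.1716, 0.2937]
tcp_rot: [-0.308, 1.548, 0.303]
wrist_force: [-0.4, 1.0, 0.4]
width: 0.651
```

```bash
python3 - <<'E'
from h import *
np.set_printoptions(precision=4,suppress=True)
s=get_state();print(s["time"],s["width"],s["tcp_pos"])
e=plan([TO[0],TO[1],.14],down(TY+np.pi),.3,n=4);plan([TO[0],TO[1],.087],down(TY+np.pi),.3,start=e,n=3)
w=read_camera("wrist")
o=models.place_of(w,"tote_handle")[:2];print([(a["p"],atz(w,a["at"],.106)) for a in o])
c=read_camera("side");d=read_camera("scene")
X=[(p,models.place_of(p,"tote_handle")) for p in(c,d)]
print(tri([(p,np.array(r[0]["at"])) for p,r in X]))
im=np.ascontiguousarray(w["color"][:,:,::-1])
for y in(-.05,0,.05):
    q=proj(w,TO+TR@np.array([0,y,.117]));cv2.circle(im,tuple(int(round(v)) for v in q),1,(255,0,255),-1)
cv2.imwrite("pics/w8.png",cv2.resize(im[30:310,110:400],None,fx=2,fy=2))
E
```

```text
14.775 0.650581648429493 [ 0.5034 -0.1716  0.2937]
4 rows
[[0.3, [38.4, 0.9, 1.7], [-0.1, 0.0, 0.0]], [0.3, [38.5, 0.9, 1.7], [-0.2, 0.0, 0.1]], [0.3, [38.4, 0.8, 1.7], [-0.1, 0.0, 0.0]], [0.3, [38.4, 0.9, 1.8], [-0.2, 0.0, 0.1]]]
3 rows
[[0.3, [17.7, 0.0, 0.0], [0.0, 0.0, 0.0]], [0.3, [17.6, 0.0, -0.1], [0.0, 0.0, 0.0]], [0.3, [17.7, 0.0, 0.0], [0.0, 0.0, 0.0]]]
[(0.91, array([ 0.5117, -0.1665,  0.106 ]))]
(array([ 0.5058, -0.1784,  0.0958]), [np.float64(0.06628213369044832), np.float64(0.05724726540816125)])
```

View pics/w8.png

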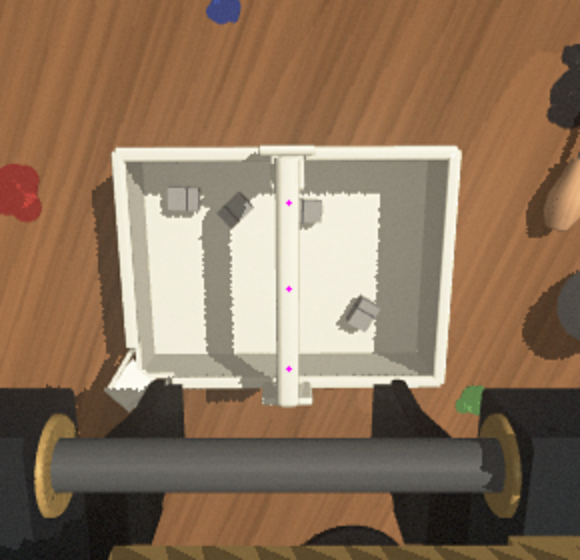

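The projected handle centreline (column 289, rows 203–369) lies on the bar. Descending and gripping hard.

Request:
carry_out(moves=[[0.3,[38.5,0.9,1.7],[0,0,0]],[0.3,[38.5,0.9,1.7],[-0.2,0,0]],[0.3,[38.5,0.9,1.7],[-0.2,0,0]],[0.3,[38.5,0.8,1.7],[-0.2,0,0]],[0.3,[18,0,0],[0,0,0]]])

```text
time: 15.7
tcp_pos: [0.5094, -0.1597, 0.1196]
tcp_rot: [-0.322, 1.548, 0.322]
wrist_force: [-0.1, 0.4, 1.2]
width: 0.652
```

Request:
carry_out(moves=[[0.3,[18,0,0],[0,0,0]],[0.3,[16.5,0,0],[0,0,0]],[0.3,[0,0,0],[0,0,0]],[-1,[0,0,0],[0,0,0]],[-1,[0,0,0],[0,0,0]]], newtons=60)

```text
time: 16.32
tcp_pos: [0.5108, -0.1614, 0.0879]
tcp_rot: [-0.321, 1.544, 0.319]
wrist_force: [-0.5, 1.0, 0.8]
width: 0.503
```

Request:
carry_out(moves=[[-1,[0,0,0],[0,0,0]],[-1,[0,0,0],[0,0,0]],[-1,[0,0,0],[0,0,0]],[-1,[0,0,0],[0,0,0]],[-1,[0,0,0],[0,0,0]]])

```text
time: 16.95
tcp_pos: [0.5097, -0.1614, 0.0871]
tcp_rot: [-0.321, 1.546, 0.319]
wrist_force: [-3.5, -1.1, 1.5]
width: 0.155
```

Request:
carry_out(moves=[[-1,[0,0,0],[0,0,0]],[-1,[0,0,0],[0,0,0]],[-1,[0,0,0],[0,0,0]]])

```text
time: 17.32
tcp_pos: [0.5102, -0.1613, 0.0871]
tcp_rot: [-0.321, 1.545, 0.319]
wrist_force: [-2.1, -1.3, 1.2]
width: 0.155
```

Request:
carry_out(moves=[[-1,[-6,0,0],[0,0,0]],[-1,[-14,0,0],[0,0,0]],[-1,[-22,0,0],[0,0,0]],[-1,[-28,0,0],[0,0,0]],[-1,[-30,0,0],[0,0,0]]])

```text
time: 17.95
tcp_pos: [0.5099, -0.1608, 0.1884]
tcp_rot: [-0.321, 1.545, 0.319]
wrist_force: [0.5, -0.1, -5.5]
width: 0.155
```

```bash
python3 - <<'E'
from h import *
np.set_printoptions(precision=4,suppress=True)
s=get_state();print(s["time"],s["width"],s["tcp_pos"],s["wrist_force"],s["moment"],s["q"])
R0=Rot.from_rotvec(s["tcp_rot"]).as_matrix()
G=np.array([.58,-.175,.36])
e=plan(G,R0,-1,vmax=30)
d=TY+np.radians(43);R=Rot.from_rotvec(np.radians(30)*np.array([-np.sin(d),np.cos(d),0])).as_matrix()@R0
plan(G,R,-1,start=e,wmax=3)
E
```

```text
17.95 0.15471386226988385 [ 0.5099 -0.1608  0.1884] [ 0.4817 -0.0901 -5.5196] [-0.1139 -0.0504 -0.0262] [-0.2283  0.2983  0.5602  1.9327 -0.1917  0.9606  0.8307]
7 rows
[[-1, [-24.5, -5.9, 8.4], [0.0, 0.0, 0.0]], [-1, [-24.5, -5.8, 8.4], [0.0, 0.0, 0.0]], [-1, [-24.5, -5.9, 8.5], [0.0, 0.0, 0.0]], [-1, [-24.5, -5.9, 8.4], [0.0, 0.0, 0.0]], [-1, [-24.5, -5.9, 8.4], [0.0, 0.0, 0.0]]]
[[-1, [-24.5, -5.8, 8.4], [0.0, 0.0, 0.0]], [-1, [-24.4, -5.9, 8.4], [0.0, 0.0, 0.0]]]
11 rows
[[-1, [0.0, 0.0, 0.0], [0.0, -2.0, 1.8]], [-1, [0.0, 0.0, 0.0], [0.0, -2.0, 1.9]], [-1, [0.0, 0.0, 0.0], [0.0, -2.0, 1.8]], [-1, [0.0, 0.0, 0.0], [0.0, -2.0, 1.9]], [-1, [0.0, 0.0, 0.0], [0.0, -2.1, 1.8]]]
[[-1, [0.0, 0.0, 0.0], [0.0, -2.0, 1.9]], [-1, [0.0, 0.0, 0.0], [0.0, -2.0, 1.8]], [-1, [0.0, 0.0, 0.0], [0.0, -2.0, 1.8]], [-1, [0.0, 0.0, 0.0], [0.1, -2.0, 1.9]], [-1, [0.0, 0.0, 0.0], [0.0, -2.0, 1.8]]]
[[-1, [0.0, 0.0, 0.0], [0.0, -2.0, 1.9]]]
```

Request:
carry_out(moves=[[-1,[-24.5,-6,8.5],[0,0,0]],[-1,[-24.5,-6,8.5],[0,0,0]],[-1,[-24.5,-6,8.5],[0,0,0]],[-1,[-24.5,-6,8.5],[0,0,0]],[-1,[-24.5,-6,8.5],[0,0,0]]])

```text
time: 18.58
tcp_pos: [0.5607, -0.1714, 0.311]
tcp_rot: [-0.321, 1.545, 0.32]
wrist_force: [0.1, -0.2, -4.7]
width: 0.153
```

Request:
carry_out(moves=[[-1,[-24.5,-6,8.5],[0,0,0]],[-1,[-18,-4,6],[0,0,0]],[-1,[-6,-2,2],[0,0,0]],[-1,[0,0,0],[0,-2,1.8]],[-1,[0,0,0],[0,-2,1.8]]])

```text
time: 19.2
tcp_pos: [0.5799, -0.1757, 0.3576]
tcp_rot: [-0.258, 1.489, 0.378]
wrist_force: [-0.2, -0.5, -4.6]
width: 0.155
```

Request:
carry_out(moves=[[-1,[0,0,0],[0,-2,1.8]],[-1,[0,0,0],[0,-2,1.8]],[-1,[0,0,0],[0,-2,1.9]],[-1,[0,0,0],[0,-2,1.9]],[-1,[0,0,0],[0,-2,1.9]]])

```text
time: 19.82
tcp_pos: [0.5797, -0.1761, 0.3575]
tcp_rot: [-0.102, 1.342, 0.517]
wrist_force: [0.1, 0.0, -5.0]
width: 0.151
```

Request:
carry_out(moves=[[-1,[0,0,0],[0,-2,1.8]],[-1,[0,0,0],[0,-2,1.8]],[-1,[0,0,0],[0,-2,1.9]],[-1,[0,0,0],[0,-2,1.8]],[-1,[0,0,0],[0,0,0]]])

```text
time: 20.45
tcp_pos: [0.5793, -0.1774, 0.3569]
tcp_rot: [0.02, 1.219, 0.617]
wrist_force: [0.7, 1.2, -5.8]
width: 0.152
```

Request:
carry_out(moves=[[-1,[0,0,0],[0,0,0]],[-1,[0,0,0],[0,0,0]],[-1,[0,0,0],[0,0,0]],[-1,[0,0,0],[0,0,0]],[-1,[0,0,0],[0,0,0]]])

```text
time: 21.08
tcp_pos: [0.5806, -0.176, 0.3583]
tcp_rot: [0.019, 1.216, 0.62]
wrist_force: [-0.2, 0.3, -4.6]
width: 0.152
```

```bash
cat > look.py <<'E'
from h import *
import sys
np.set_printoptions(precision=4,suppress=True)
s=get_state();print(s["time"],s["width"],s["tcp_pos"],s["wrist_force"],s["moment"],s["q"])
R=Rot.from_rotvec(s["tcp_rot"]).as_matrix();p=np.array(s["tcp_pos"])
# tote pose assuming rigid grip at handle: tote x=-tool z, y: tote z=-tool x
Rt=np.column_stack([-R[:,2],np.cross(-R[:,0],-R[:,2]),-R[:,0]]);g=p-.019*R[:,0]
off=np.array([0,0,.106])  # refined at grasp: handle vs. tcp offset along y
o=g-Rt@off
print("tilt",np.degrees(np.arccos(Rt[2,2])),"lip",o+Rt@[.106,.076,.005],"slopes x,y",np.degrees(np.arcsin(-Rt[2,:2])))
out=[]
C={n:read_camera(n) for n in("side","scene","wrist")}
for n,c in C.items():
    q=proj(c,g-Rt@[0,0,.05]).round().astype(int)
    h=50 if n!="wrist" else 110
    x0,y0=np.clip(q-h,0,[512-2*h,384-2*h]) if n!="wrist" else (100,60)
    im=np.ascontiguousarray(c["color"][:,:,::-1])[y0:y0+2*h,x0:x0+(2*h if n!="wrist" else 320)]
    k=4 if n!="wrist" else 1.8
    big=cv2.resize(im,None,fx=k,fy=k,interpolation=2)
    for P in([.11,-.08,.065],[-.11,.08,.065],[-.11,-.08,.065],[.106,.076,.005]):
        u=(proj(c,o+Rt@np.array(P))-[x0,y0])*k+k/2;cv2.circle(big,tuple(int(v) for v in u),3,(255,0,255),-1)
    out.append(big)
    print(n,[(round(a["p"],2),np.round(a["at"],1)) for a in models.place_of(c,"ornament1")[:4]],[(round(a["p"],2),np.round(a["at"],1)) for a in models.place_of(c,"lip_corner")[:1]],proj(c,o+Rt@[.106,.076,.005]))
cv2.imwrite("pics/"+sys.argv[1]+"a.png",np.hstack(out[:2]));cv2.imwrite("pics/"+sys.argv[1]+"b.png",out[2])
E
python3 look.py t1
```

```text
21.075 0.1519255601475751 [ 0.5806 -0.176   0.3583] [-0.2487  0.3206 -4.6268] [-1.0937  0.4958 -0.0253] [ 0.0763  0.3109  0.5373  1.6016 -0.6785  1.4198  1.1667]
tilt 29.8586160130566 lip [ 0.5374 -0.235   0.2227] slopes x,y [21.6022 19.5815]
side [(0.5, array([234.1, 212.5])), (0.48, array([236.8, 216.4]))] [(0.93, array([233.9, 232.6]))] [236.7636 226.4032]
scene [(0.7, array([215.7,  68.9])), (0.52, array([187. , 203.7]))] [(0.29, array([302.8, 241.2]))] [222.2331 103.5801]
wrist [] [(0.55, array([244.2,  17.5]))] [135.3064 277.2239]
```

View pics/t1a.png

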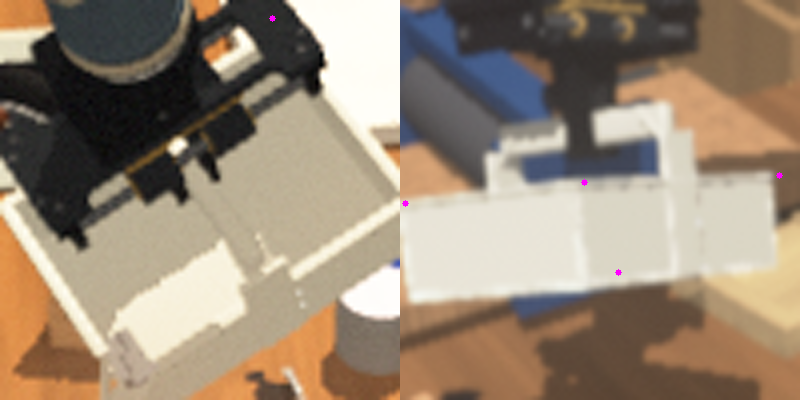

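The side view shows the tilted tote with ornaments bunched at the lip corner (crop ≈(130,360)), and the scene-view rim corners match the rigid-grip prediction within about 2 px. One picture left, so I'll use it on a close-up of the corner. First comes a numeric check that everything has stopped moving.

```bash
python3 - <<'E'
from h import *
np.set_printoptions(precision=1,suppress=True)
s=get_state();R=Rot.from_rotvec(s["tcp_rot"]).as_matrix();p=np.array(s["tcp_pos"])
Rt=np.column_stack([-R[:,2],np.cross(-R[:,0],-R[:,2]),-R[:,0]]);g=p-.019*R[:,0]
hy=(TR.T@(np.array([.5102,-.1613,0])-TO))[1];print("grasp offset along tote y mm",hy*1e3)
o=g-Rt@[0,hy,.106]
c=read_camera("side");d=read_camera("side");print("diff",np.abs(c["color"].astype(int)-d["color"]).max())
w=read_camera("wrist")
L=proj(c,o+Rt@[.106,.076,.005]);print("lip",L,"rims",[proj(c,o+Rt@np.array(P)) for P in([.11,-.08,.065],[-.11,.08,.065])])
x0,y0=int(L[0])-30,int(L[1])-35;k=10
im=np.ascontiguousarray(c["color"][:,:,::-1])[y0:y0+58,x0:x0+58]
A=cv2.resize(im,None,fx=k,fy=k,interpolation=2)
def grid(P,col):
    u=(proj(c,o+Rt@np.array(P))-[x0,y0])*k+k/2;cv2.circle(A,tuple(int(v) for v in u),3,col,-1)
grid([.106,.076,.005],(255,0,255))
for a in(.02,.04,.06):grid([.106-a,.076,.005],(0,0,255));grid([.106,.076-a,.005],(0,255,0))
B=cv2.resize(np.ascontiguousarray(w["color"][100:384,40:270,::-1]),None,fx=.95,fy=2.04)
cv2.imwrite("pics/fin.png",np.hstack([A,B[:580]]) if B.shape[0]>=580 else np.hstack([A[:B.shape[0]],B]))
im=cv2.cvtColor(c["color"],cv2.COLOR_RGB2GRAY)
for n in("side",):
    for q in models.outline_of(c,"ornament1"):print(q["p"],q["extent"],q["pixels"].sum())
E
```

```text
grasp offset along tote y mm -3.7458854809486093
diff 42
lip [237.5 227.5] rims [array([201. , 175.3]), array([304.9, 173.1])]
0.49 [229.5, 209.1, 232.7, 216.3] 22
0.37 [232.7, 214.7, 236.6, 222.4] 47
0.27 [183.7, 143.2, 215.4, 168.9] 253
```

View pics/fin.png

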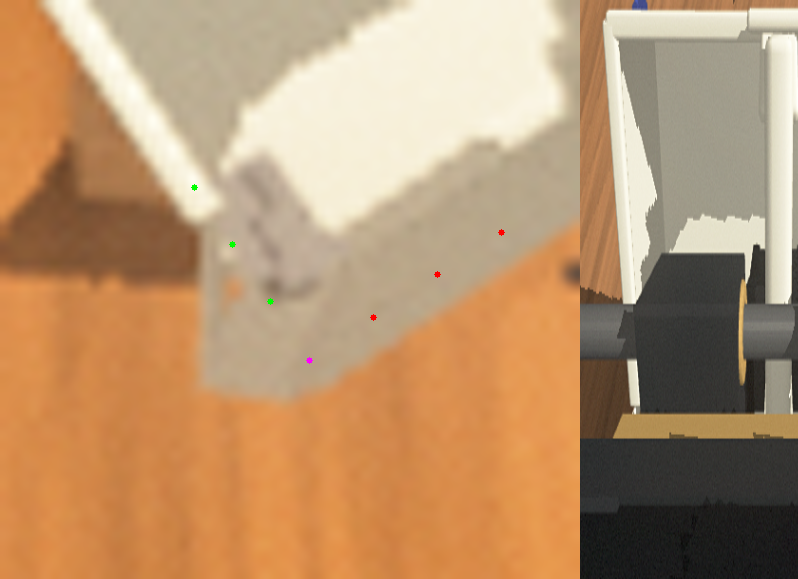

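```bash
python3 - <<'E'
from h import *
np.set_printoptions(precision=1,suppress=True)
s=get_state();R=Rot.from_rotvec(s["tcp_rot"]).as_matrix();p=np.array(s["tcp_pos"])
Rt=np.column_stack([-R[:,2],np.cross(-R[:,0],-R[:,2]),-R[:,0]]);g=p-.019*R[:,0];o=g-Rt@[0,-.0037,.106]
c=read_camera("side");d=read_camera("side");D=np.abs(c["color"].astype(int)-d["color"]).max(2)
ys,xs=np.where(D>25);print("diff px",len(ys),list(zip(xs,ys))[:10])
L=proj(c,o+Rt@[.106,.076,.005]);x0,y0=207,192
for u in[(225,180),(258,160),(285,190),(340,240),(320,290),(270,290),(235,205)]:
    px=np.array(u)/10-.25+[x0,y0]
    C,v=ray(c,px);C=Rt.T@(C-o);v=Rt.T@v
    print(u,[(h,(106-1e3*(C+v*(h-C[2])/v[2])[0],76-1e3*(C+v*(h-C[2])/v[2])[1])) for h in(.005,.021)])
# visibility limit: dip wall top at y=.08, z=.050 near the corner and .065 further
E
```

```text
diff px 0 []
(225, 180) [(0.005, (np.float64(7.999891846607298), np.float64(55.723790800663295))), (0.021, (np.float64(7.729203289374183), np.float64(48.07384484950899)))]
(258, 160) [(0.005, (np.float64(18.203588441455864), np.float64(55.27139717636735))), (0.021, (np.float64(17.78701807446477), np.float64(47.62791907733137)))]
(285, 190) [(0.005, (np.float64(19.65111819230343), np.float64(43.58461212277258))), (0.021, (np.float64(19.213852554949355), np.float64(36.108219485169336)))]
(340, 240) [(0.005, (np.float64(24.205379441945297), np.float64(22.715180851543266))), (0.021, (np.float64(23.703001728096908), np.float64(15.537157571963213)))]
(320, 290) [(0.005, (np.float64(12.529712853195505), np.float64(13.958886452995856))), (0.021, (np.float64(12.19426164056803), np.float64(6.9060515364526225)))]
(270, 290) [(0.005, (np.float64(1.6957559851717576), np.float64(21.885415388050262))), (0.021, (np.float64(1.5151973862216863), np.float64(14.719255229483466)))]
(235, 205) [(0.005, (np.float64(6.504044204740694), np.float64(47.99838935736571))), (0.021, (np.float64(6.25474171667274), np.float64(40.45889313716715)))]
```

The wrist view shows the -y half empty, and the visible ornaments sit 0–20 × 7–50 mm from the lip corner. The near wall could still hide a piece. Tilting about 10° more toward the camera and lowering a little opens the sight line along that wall and packs the ornaments tighter.

Request:
carry_out(moves=[[-1,[10,0,0],[0,0,2]],[-1,[15,0,0],[0,0,2.5]],[-1,[15,0,0],[0,0,2.5]],[-1,[10,0,0],[0,0,2.5]],[-1,[0,0,0],[0,0,0]]])

```text
time: 22.45
tcp_pos: [0.5895, -0.1509, 0.3139]
tcp_rot: [0.123, 1.225, 0.765]
wrist_force: [-0.5, -0.3, -4.6]
width: 0.154
```

Request:
carry_out(moves=[[-1,[0,0,0],[0,0,0]],[-1,[0,0,0],[0,0,0]],[-1,[0,0,0],[0,0,0]],[-1,[0,0,0],[0,0,0]],[-1,[0,0,0],[0,0,0]]])

```text
time: 23.08
tcp_pos: [0.5894, -0.151, 0.3162]
tcp_rot: [0.12, 1.222, 0.764]
wrist_force: [-0.3, 0.3, -4.9]
width: 0.152
```

```bash
cat > rect.py <<'E'
from h import *
np.set_printoptions(precision=1,suppress=True,linewidth=220)
s=get_state();print(s["time"],s["width"],np.round(s["tcp_pos"],4),s["wrist_force"],s["q"])
R=Rot.from_rotvec(s["tcp_rot"]).as_matrix();p=np.array(s["tcp_pos"])
Rt=np.column_stack([-R[:,2],np.cross(-R[:,0],-R[:,2]),-R[:,0]]);g=p-.019*R[:,0];o=g-Rt@[0,-.0037,.106]
print("tilt",np.degrees(np.arccos(Rt[2,2])),"slopes",np.degrees(np.arcsin(-Rt[2,:2])),"lip mm",1e3*(o+Rt@[.106,.076,.005]),"spout",1e3*(o+Rt@[.124,.094,0.]))
c=read_camera("side");save(c,"side_end.png")
# rectify plane z=.021 : columns = dist from +x wall, rows = dist from +y wall, 8 mm cells; print grey value / saturation
hsv=cv2.cvtColor(c["color"],cv2.COLOR_RGB2HSV)
for nm,ch in(("V",2),("S",1)):
    print(nm,"cols x'=4..180 step 8, rows y'=0..")
    for yy in range(0,80,8):
        row=[]
        for xx in range(4,184,8):
            u=proj(c,o+Rt@np.array([.106-xx/1e3,.076-yy/1e3,.021])).round().astype(int);row.append(hsv[u[1],u[0],ch])
        print(yy,*["%3d"%v for v in row])
for t in("ornament1","lip_corner","tote_handle"):
    print(t,[(round(a["p"],2),np.round(a["at"],1)) for a in models.place_of(c,t)[:5]])
print("pred lip",proj(c,o+Rt@[.106,.076,.005]),"handle",proj(c,o+Rt@[0,0,.106]))
for q in models.outline_of(c,"ornament1"):print(q["p"],q["extent"],q["pixels"].sum())
# occlusion: near wall top seen against plane .021
C=Rt.T@(-np.array(c["R"]).T@np.array(c["t"])-o);W=np.array([.05,.076,.065]);v=W-C;X=C+v*(.021-C[2])/v[2];print("hidden y' at .021 under 65mm wall:",76-1e3*X[1])
E
python3 rect.py
```

```text
23.075 0.15198835738557373 [ 0.6 -0.2  0.3] [-0.3  0.3 -4.9] [ 0.1  0.4  0.5  1.6 -0.8  1.5  1.2]
tilt 36.873702471859076 slopes [21.6 28.3] lip mm [ 544.  -195.4  173.8] spout [ 537.2 -211.5  154.6]
V cols x'=4..180 step 8, rows y'=0..
0 193 195 186 186 181 180 187 178 181 180 176 184 172 179 178 176 173 200 180 182 210 180 205
8 189 177 164 190 192 194 195 247 242 244 247 238 184 186 181 179 242 244 244 246 246 247 247
16 157 183 182 190 199 242 241 242 241 242 242 194 189 182 232 231 197 195 192 197 194 193 194
24 184 185 202 240 241 240 241 241 242 242 243 193 195 180 192 231 193 195 195 194 196 194 197
32 182 182 202 241 235 240 241 240 242 241 228 202 193 182 192 216 193 196 195 198 195 195 197
40 185 167 182 193 194 191 192 191 195 193 194 191 194 182 191 238 195 196 195 197 195 195 196
48 181 163 183 194 192 191 191 192 193 191 192 190 192 186 189 226 191 192 197 195 195 194 194
56 233 195 191 192 195 195 192 191 192 192 191 190 192 182 190 194 197 194 194 195 195 192 195
64 201 194 193 192 192 193 192 193 190 190 191 191 191 179 189 211 191 194 196 194 194 192 194
72 235 193
[... 726 characters left out ...]
55  55  56  52  56  55  55  49  55  54  53  55  55  54  53
56  45  60  57  62  58  56  56  53  54  56  55  52  52  53  51  51  53  54  57  54  54  56  55
64  60  59  55  54  60  54  56  53  55  55  55  53  53  57  50  51  52  51  55  53  53  53  57
72  46  57  56  55  54  55  53  53  52  54  53  48  49  57  35  52  52  53  54  54  56  55  56
ornament1 [(0.61, array([239. , 224.9])), (0.55, array([236.4, 215.9])), (0.42, array([235.4, 221.9])), (0.35, array([245.5, 221.5]))]
lip_corner [(0.93, array([237.1, 234.6]))]
tote_handle [(0.79, array([252.1, 176.7]))]
pred lip [239.  230.1] handle [252.5 175.8]
0.38 [232.7, 217.1, 237.8, 223.6] 42
hidden y' at .021 under 65mm wall: 10.952788982931821
```

The detector now finds four ornaments at (239,225), (236,216), (235,222) and (246,222), all within about 20 px of the lip corner (238,232). Along the wall past x'≈40 mm only bare floor shows. The tote is still, gripped, tilted about 37°, and its lowest point is about 155 mm up, so I'm handing in.

```bash
python3 -c "
from station import workorder,get_state
s=get_state();print(s['time'],s['width'],abs(s['qd']).max() if hasattr(s['qd'],'max') else max(map(abs,s['qd'])));print(workorder.close_job())"
```

```text
23.325 0.15100618720075962 0.0021083954465931118
the job is handed in; nothing more can be done
None
```

The job is handed in at 23.3 s. The lino block is in slot4, and the tote is held still over the bench, tilted into its lip corner.

- **Block:** it stands fully down in slot4. Its top matched the expected 122 mm height in both the side and scene views, and the two blocks already in the rack looked undisturbed. I started lifting before the fingers had fully closed, so they gripped only about the top 15 mm of the block. It held. Lowering stopped at about 14 N when it touched the slot floor.
- **Tote:** it is gripped by the handle at 60 N and tilted about 37° (slopes 21.6° along x, 28.3° along y). The spout is lowest, about 155 mm above the bench. The handle's position in the side view matched a rigid grip to about 1 px, so I saw no slip.
- **Ornaments:** the last side view gave four detections, all within about 20 px of the lip corner, with only bare floor further along the wall. Confidence was modest (0.35 to 0.61).
- **Disagreements:** the outline network picked out only one ornament in that final view. Its lip-corner estimate was also about 5 px off my prediction. I had used up my picture views, so this last check was from pixel values rather than by eye.

I did not do a final check on the other bench items (tins, gouges, baren, brayer). The arm stayed clear of them.

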